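# Load two test cartridges into the stepped rail

## Task

Load the two white test cartridges into the grey stepped loading rail: set each upright into the wide end, keep it upright on the channel floor, and slide it along the channel until the narrowing cheeks stop it at its own thickness, the thin one first to the inner narrowing, then the thick one to the outer narrowing. The cheeks have been readjusted and nobody has measured where, so feel for each stop: press every cartridge home against it with a firm but gentle push of about 10 N, never 30 N, then let it go standing there. Leave the other things on the table where they are.

Things in the scene. Friction and masses are not known exactly. Their poses are not given: they have to be found in the camera images.
- rail: grey loading rail fixed to the table, 156 mm long (x), 64 mm wide, 6 mm thick base. Origin: centre of its underside; z up; +x: the way cartridges are pushed. An upright-walled channel, open above and at both ends, runs along x at y = 0: floor 6 mm and wall tops 20 mm above the table, walls 7 mm thick, lips flared (mouth 4 mm wider); black thumb screws stick out 8 mm sideways below the wall tops
- rail_entry (a point): on the channel floor (z = 6 mm), rail x = -56 mm, in the 26 mm wide end part: a good place for a cartridge's origin when it is lowered in (2 mm of play for the thick one). Two pairs of round-nosed aluminium cheeks, 12.5 mm high, narrow the channel further along: to 17 mm from the outer narrowing on, to 8 mm from the inner one on. Slide it only just standing: pressing down adds friction
- rail_outer (a point): on the channel floor, rail x = -32.5 mm: mean place of the thick cartridge's origin when the outer narrowing stops it. The true stop lies up to 7 mm before or behind and is not reported. The noses guide the thin cartridge in between these cheeks (2 mm of play) if it is within 3 mm of the middle
- rail_inner (a point): on the channel floor, rail x = 23.5 mm: mean place of the thin cartridge's origin when the inner narrowing stops it. The true stop lies up to 7 mm before or behind and is not reported. The stops are hard and do not give: a further millimetre may add 10 N or more. Push with about 10 N (under 5 N is too little); cartridge against cheeks must never exceed 30 N
- cartridge_thin: upright white test cartridge with a grey top band: a plain block 36 mm long (its x; either end may go first), 15 mm thick (its y), 56 mm tall, 0.08 to 0.17 kg, standing on the table. Origin: centre of its underside, z up. Grip it firmly across the thickness about 38 mm up (rail walls cover the lowest 14 mm); pushed too far it pitches in the grip. It belongs at the rail's inner narrowing.
- cartridge_thick: upright white test cartridge with a grey top band: a plain block 36 mm long (its x; either end may go first), 24 mm thick (its y), 56 mm tall, 0.08 to 0.17 kg, standing on the table. Origin: centre of its underside, z up. Grip it firmly across the thickness about 38 mm up (rail walls cover the lowest 14 mm); pushed too far it pitches in the grip. It belongs at the rail's outer narrowing.
- plaster_box: carton, 60 x 98 x 41 mm, origin at the centre of its underside; bystander, leave it alone
- glue_stick: glue stick standing upright, 26 mm across, 90 mm tall, origin at the centre of its foot; bystander, leave it alone
- usb_stick: usb stick lying flat, 18 x 51 x 8 mm, origin at the centre of its underside; bystander, leave it alone
- thermometer: white forehead thermometer lying down, 33 x 146 x 34 mm, origin at the centre of its underside; bystander, leave it alone
Things that resemble listed ones, but are neither listed nor needed, are in the scene too. Leave any orange look-alike of the cartridge_thin alone.

How it is judged:
By the outcome, as a careful person would: the job done as asked, in the order asked, and still so for the second after the job is handed in, with the robot touching nothing.
It also fails if it takes over 67 s, if anything falls off the work surface, if the arm or the gripper's body presses on something with over 40 N, if the wrist force passes 120 N, or if a joint passes its speed limit or range.

## Robot

A 6-joint arm with a two-finger parallel gripper is mounted at the origin on a cart in front of the work surface, level with it; the furniture and walls round the work are solid. World frame = base frame: x ahead of the robot, y to its left, z up, the work surface at z = 0. Lengths are in m, angles in rad, forces in N, time in s.
With the tool pointing down it reaches from about 0.425 to 0.925 m from the base axis. Payload 12.5 kg.
Tool frame: the origin (TCP) lies between the finger pads; the fingertips stand tcp_to_tips ahead of it and the grasp point (between the pads) lies 5 mm behind it (tcp_to_tips is the distance from the TCP to the fingertips, in m); z points along the fingers, y is the line along which they close (so a half turn about z gives the same grasp; the last joint's range is limited). The gripper opens to 85 mm and grips with 20 to 120 N. Pads are 22 mm wide; open, the fingers measure 114 mm over their backs; the gripper's body (76 mm by 85 mm) begins 54 mm behind the grasp point. The pads swing forward as they close: fully open they stand 13 mm farther back than shut.
Start: joints at [-1.303, 0.491, 1.559, -0, 1.092, -0.106], TCP at [0.228, -0.582, 0.245] pointing down, gripper open.
Joint ranges: [-3.1, 3.1], [-0.84, 2.19], [0.05, 2.79], [-1.13, 4.28], [0.06, 2.93], [-2.69, 2.69]. Speed limits (rad/s): [2.22, 2.22, 2.79, 3.14, 3.14, 3.14].

## Interface

Orientations are given as a rotation vector (axis times angle).
In Python, from plant import read_state, capture, hand_in, tcp_to_tips gives the robot as it stands. The module is installed in compiled form; this text tells all that it offers.
- The arm moves only by the shell command python3 -m inch 'ROWS'. ROWS is JSON, one flat list of numbers, 7 for each row, row after row: the shift along the world's x, y, z in cm, then the turn, a rotation vector about the world's x, y, z in degrees, then the closure in counts, from 0 (fully open) to 255 (shut). In form: [dx, dy, dz, ax, ay, az, jaw, dx, dy, dz, ax, ay, az, jaw, ...]. A call has 1 to 10 rows; each row shifts and turns the commanded pose from where the row before left it; what a row does not reach is not made up. A row lasts 1/10 s, in which the tool goes at most 50 mm and 8.59 degrees, less where a joint would pass 70% of its speed; a pose out of reach is approached as far as the arm can. A call with a gripper value outside its range is refused whole. The fingers move at their own pace and stop on an object; the grip force is fixed at half the most. Time passes only in rows, so rows that do not move let the fingers close. It gives the time, the measured TCP pose, the force, the opening and the grip force at its end, in the units of the state.
- read_state(): the state, without advancing time (a new reading comes with each control period).
- capture(name): name is "scene" or "top" or "wrist"; returns a dict with "color" (420x560x3 uint8, red, green, blue), "fx", "fy", "cx", "cy" (pixels), "world_from_camera" (4x4, takes a point from camera to world coordinates). Camera axes: x right, y up, looking along -z (the intrinsics and any distortion apply to the point x, -y, -z); pixel columns grow to the right and rows downward; lengths in m; the calibration is good to about 2 mm. A picture is of the moment at which its call begins. There is no depth.
- hand_in(): hands the job in; it is judged then, once.
The state is a dict: "time_s": time; "qpos": joint angles; "qvel": joint speeds; "joint_torque": joint torques, N m; "tcp_pos": TCP position; "tool_rot": TCP orientation; "wrist_force": force on the tool from outside, world axes, zero at the start; "ft_torque": the same for the moment, N m; "grip_width": finger opening in m; "grasp_force": force on a finger pad.
Only numpy, scipy, OpenCV 4.12 (cv2) and the standard library are available. Lean on these libraries where they do the work, as an engineer would, in place of code of your own. Each camera call takes 0.05 s, during which the arm holds its last target. There are 200 camera calls.

## Working session

There is one attempt and no reset: what is moved stays moved. The work goes in short steps, Python scripts to look and compute and a shell command to move; the robot and the scene stay as the last step left them, time stands still between calls to the robot, and variables do not carry over. Pictures are saved under pics/ and viewed, at most 13 in all, crops included, and the job is handed in when it is done.

```bash
mkdir -p pics; cat > h.py <<'E'
import numpy as np, cv2
from plant import read_state, capture, hand_in, tcp_to_tips
def snap(n,f):
    c=capture(n); cv2.imwrite(f'pics/{f}.png',c['color'][:,:,::-1]); np.save(f'pics/{f}.npy',c,allow_pickle=True); return c
def load(f): return np.load(f'pics/{f}.npy',allow_pickle=True).item()
def ray(c,u,v):
    d=np.array([(u-c['cx'])/c['fx'],-(v-c['cy'])/c['fy'],-1.]); T=c['world_from_camera']; return T[:3,3],T[:3,:3]@d
def onz(c,u,v,z):
    o,d=ray(c,u,v); return o+d*(z-o[2])/d[2]
def proj(c,p):
    T=c['world_from_camera']; q=T[:3,:3].T@(np.array(p)-T[:3,3]); return c['cx']+c['fx']*q[0]/-q[2], c['cy']+c['fy']*-q[1]/-q[2]
E
python3 - <<'E'
from h import *
print(tcp_to_tips); s=read_state(); print(s)
for n in ['top','scene']:
    c=snap(n,n+'0'); print({k:v for k,v in c.items() if k!='color'})
E
```

```text
0.014
{'time_s': 0.0, 'qpos': array([-1.30258112e+00,  4.91559889e-01,  1.55945939e+00, -7.01659021e-06,
        1.09170773e+00, -1.05640632e-01]), 'qvel': array([-4.96328421e-04, -1.31890665e-03,  8.92011195e-04,  1.40828588e-03,
       -6.84556160e-05, -2.05110911e-03]), 'joint_torque': array([ 9.58688906e-04, -6.18448377e+01, -2.61590391e+01, -8.50121432e-05,
        4.05881830e-03,  4.78704756e-07]), 'tcp_pos': array([ 0.22819315, -0.58162027,  0.24472411]), 'tool_rot': array([-3.08575409e+00, -5.83632358e-01,  1.54370799e-04]), 'wrist_force': array([ 0.50232041,  0.96777789, -0.93215704]), 'ft_torque': array([-0.02619801,  0.01393094,  0.01949288]), 'grasp_force': 0.0, 'grip_width': 0.08527328953567914}
{'fx': 464.47093756995866, 'fy': 464.47093756995866, 'cx': 276.4506517907608, 'cy': 200.9324246481896, 'world_from_camera': array([[ 0.08452818,  0.96952948, -0.22992949,  0.3009677 ],
       [-0.99641486,  0.08306246, -0.01606419,  0.02199195],
       [ 0.0035238 ,  0.23046304,  0.9730747 ,  1.22829164],
       [ 0.        ,  0.        ,  0.        ,  1.        ]])}
{'fx': 479.9014478370783, 'fy': 479.9014478370783, 'cx': 279.9263920293181, 'cy': 212.5393455931845, 'world_from_camera': array([[-0.86179083,  0.3519577 , -0.36529761,  0.1914471 ],
       [-0.5069372 , -0.62339391,  0.5953106 ,  0.6776768 ],
       [-0.01820016,  0.69821616,  0.71565561,  0.81072635],
       [ 0.        ,  0.        ,  0.        ,  1.        ]])}
```

View pics/top0.png

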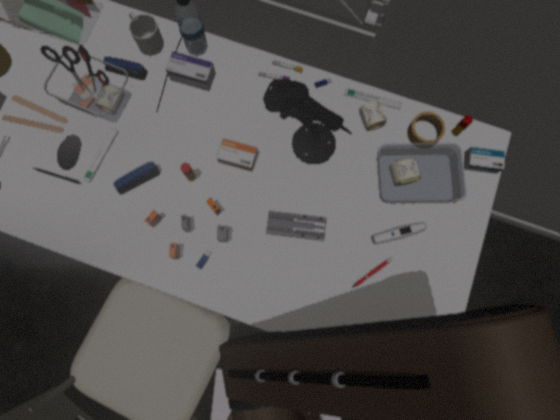

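View pics/scene0.png

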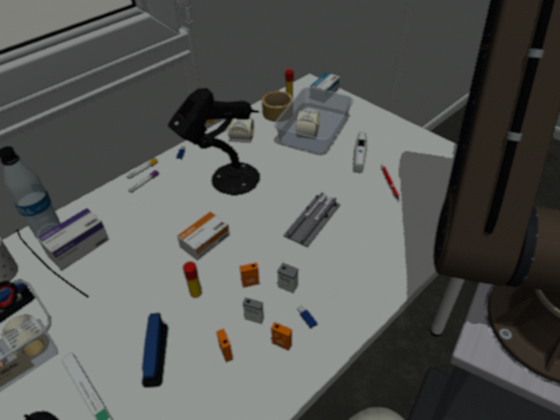

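```bash
python3 - <<'E'
from h import *
t=load('top0');s=load('scene0')
a=cv2.resize(t['color'][185:275,145:335],None,fx=4.2,fy=4.2,interpolation=cv2.INTER_CUBIC)
b=cv2.resize(s['color'][185:325,230:350],None,fx=4,fy=4,interpolation=cv2.INTER_CUBIC)
for n,i in (('a',a),('b',b)): cv2.imwrite(f'pics/crop_{n}.png',cv2.convertScaleAbs(i[:,:,::-1],alpha=1.7))
for n,p in dict(thinA=(186,222),B=(223,232)).items(): print(n,onz(t,*p,.056))
print('rail',[onz(t,*p,.02) for p in ((268,225),(326,225),(297,225))])
print([onz(s,*p,.056) for p in ((253,303),(287,268))])
E
```

```text
thinA [0.50284908 0.26775935 0.056     ]
B [0.48513075 0.17038053 0.056     ]
rail [array([0.519489 , 0.0586536, 0.02     ]), array([ 0.53253949, -0.09401756,  0.02      ]), array([ 0.52601279, -0.01766493,  0.02      ])]
[array([0.50119381, 0.27691591, 0.056     ]), array([0.48696595, 0.17484537, 0.056     ])]
```

View pics/crop_a.png

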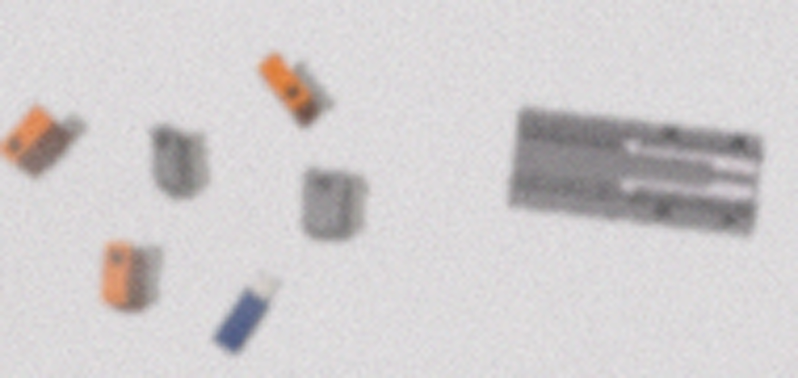

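View pics/crop_b.png

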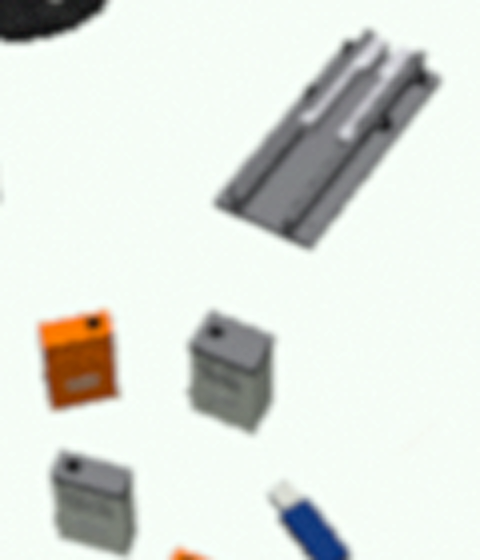

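The thin cartridge is at crop_a (178,160) and the thick one at (330,203). The rail's wide end is on the left, at +y, so cartridges are pushed toward -y. Next I move over to look from near.

```bash
python3 -m inch '[2.6,4.2,0.3,0,0,8,0, 2.6,4.2,0.3,0,0,8,0, 2.6,4.2,0.3,0,0,8,0, 2.6,4.2,0.3,0,0,8,0, 2.6,4.2,0.3,0,0,8,0, 2.6,4.2,0.3,0,0,8,0, 2.6,4.2,0.3,0,0,8,0, 2.6,4.2,0.3,0,0,8,0, 0.6,4.9,0.3,0,0,8,0, 0.6,4.9,0.3,0,0,1.5,0]' | tail -5
python3 -m inch '[0.6,4.9,0.3,0,0,0,0, 0.6,4.9,0.3,0,0,0,0, 0.6,4.9,0.3,0,0,0,0, 0.6,4.9,0.3,0,0,0,0, 0.6,4.9,0.3,0,0,0,0, 0.6,4.9,0.3,0,0,0,0, 0.6,4.9,0.3,0,0,0,0, 0,0,0,0,0,0,0, 0,0,0,0,0,0,0]'
python3 - <<'E'
from h import *
print(read_state()['qpos'])
c=snap('wrist','w1'); print(c['fx'],c['cx'],c['cy'],c['world_from_camera'])
for p in ((.502,.27,.056),(.486,.172,.056),(.523,.058,.02)): print(proj(c,p))
E
```

```text
tcp_pos: [0.4484, -0.1459, 0.2751]
tool_rot: [-2.118, -2.32, 0.0]
wrist_force: [0.6, 0.4, -0.1]
grip_width: 0.0852
grasp_force: 0.0
time_s: 2.0
tcp_pos: [0.4898, 0.196, 0.2958]
tool_rot: [-2.121, -2.317, 0.001]
wrist_force: [0.4, 0.6, 0.6]
grip_width: 0.0855
grasp_force: 0.0
[ 2.55401755e-01  3.00910131e-01  1.72708615e+00 -2.12950734e-04
  1.11452166e+00  1.67199721e-01]
326.674397796408 278.51347967445145 211.8499025082945 [[ 9.96189531e-01 -8.38300393e-02 -2.40612495e-02  4.84242423e-01]
 [ 8.72100989e-02  9.54615844e-01  2.84785865e-01  2.68235688e-01]
 [-9.04360237e-04 -2.85799081e-01  9.58289136e-01  4.24330737e-01]
 [ 0.00000000e+00  0.00000000e+00  0.00000000e+00  1.00000000e+00]]
(np.float64(295.33992892796846), np.float64(114.22105023451988))
(np.float64(273.0959820645768), np.float64(200.4690509828322))
(np.float64(293.55539545773075), np.float64(276.26067839884035))
```

View pics/w1.png

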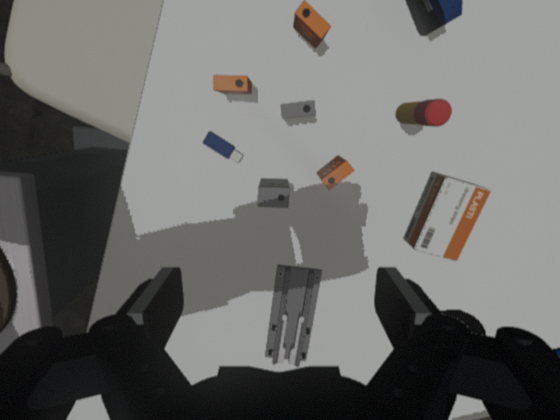

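```bash
python3 - <<'E'
from h import *
c=load('w1')['color'][:,:,::-1]
f=lambda y,x,w,h,k: cv2.resize(c[y:y+h,x:x+w],(w*k,h*k),interpolation=cv2.INTER_CUBIC)
a=np.vstack([f(95,275,50,36,8)[:288],f(172,250,50,37,8)[:296]]); b=f(258,258,77,116,5)
b=b[:580]; a=a[:580]
i=cv2.convertScaleAbs(np.hstack([a,b]),alpha=1.8); cv2.imwrite('pics/m1.png',i); print(i.shape)
E
```

```text
(580, 785, 3)
```

View pics/m1.png

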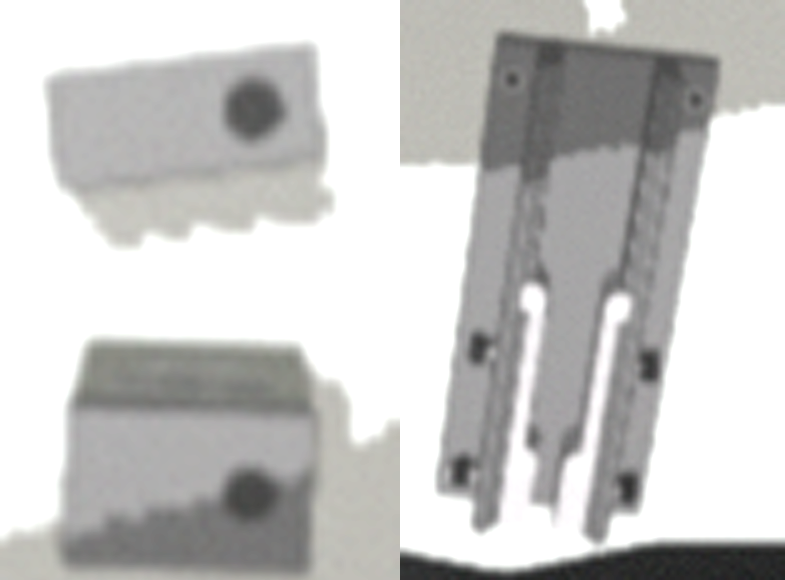

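```bash
cat > m.py <<'E'
from h import *
c=load('w1')
def A(p): return (275+(p[0]+.5)/8-.5, 95+(p[1]+.5)/8-.5)
def B(p): return (250+(p[0]+.5)/8-.5, 172+(p[1]-288+.5)/8-.5)
def R(p): return (258+(p[0]-400+.5)/5-.5, 258+(p[1]+.5)/5-.5)
def show(n,f,ps,z):
    w=np.array([onz(c,*f(p),z) for p in ps])[:,:2]*1000
    e=np.roll(w,-1,0)-w
    print(n,w.mean(0).round(1),w.round(1).tolist(),'len',np.hypot(*e.T).round(1),'ang',np.degrees(np.arctan2(e[:,1],e[:,0])).round(1))
show('thin',A,[(48,78),(315,43),(323,160),(62,186)],.056)
show('thick',B,[(70,405),(315,408),(310,572),(60,555)],.056)
show('railbase',R,[(498,35),(718,60),(640,512),(440,490)],.006)
show('railwalltop outer',R,[(540,45),(683,62),(600,540),(480,528)],.02)
E
python3 m.py
```

```text
thin [504.2 275.4] [[485.2, 278.7], [520.3, 286.3], [523.1, 271.5], [488.3, 265.1]] len [35.9 15.  35.4 14. ] ang [  12.1  -79.1 -169.5  102.9]
thick [485.7 177. ] [[467.7, 187.4], [502.8, 190.1], [504.4, 165.6], [467.8, 165.0]] len [35.2 24.5 36.7 22.4] ang [   4.3  -86.2 -179.    90.3]
railbase [528.5 -11.7] [[499.6, 66.8], [562.1, 64.5], [557.3, -90.4], [495.1, -87.7]] len [ 62.5 155.   62.2 154.5] ang [ -2.1 -91.8 177.5  88.3]
railwalltop outer [528.1  -9.1] [[510.8, 71.5], [550.1, 69.9], [544.0, -89.5], [507.7, -88.4]] len [ 39.4 159.6  36.3 159.9] ang [ -2.4 -92.2 178.1  88.9]
```

Crop m1 gives thin corners at (48,78) to (323,160), thick at (70,405) to (310,572) and the rail base at (498,35) to (640,512). All sizes match the listed ones. Next I go above the thin cartridge, turned to its thickness.

```bash
python3 -m inch '[0.14,0.8,-1.4,0,0,-8.36,120, 0.14,0.8,-1.4,0,0,-8.36,120, 0.14,0.8,-1.4,0,0,-8.36,120, 0.14,0.8,-1.4,0,0,-8.36,120, 0.14,0.8,-1.4,0,0,-8.36,120, 0.14,0.8,-1.4,0,0,-8.36,120, 0.15,0.8,-1.4,0,0,-8.36,120, 0.15,0.78,-1.4,0,0,-8.36,120, 0.15,0.78,-1.4,0,0,-8.36,120, 0.15,0.78,-1.4,0,0,-8.36,120]' >/dev/null
python3 -m inch '[0,0,0,0,0,0,120, 0,0,0,0,0,0,120]'
python3 - <<'E'
from h import *
c=snap('wrist','w2')
for x in (-18,18):
  for y in (-7.5,7.5):
    a=np.radians(11.5); print(np.round(proj(c,(.5042+(x*np.cos(a)-y*np.sin(a))/1e3,.2754+(x*np.sin(a)+y*np.cos(a))/1e3,.056)),1))
E
```

```text
time_s: 3.25
tcp_pos: [0.5049, 0.2733, 0.1565]
tool_rot: [3.125, 0.315, -0.001]
wrist_force: [0.1, 0.2, 0.7]
grip_width: 0.045
grasp_force: 0.0
[285.4 241.5]
[265.4 241.5]
[285.6 194.9]
[264.8 194.9]
```

View pics/w2.png

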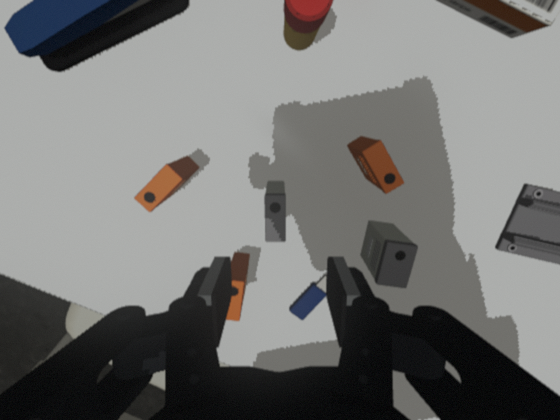

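The predicted corners (265–286, 195–241) coincide with the thin cartridge's top face in the picture, so I descend and grip.

```bash
python3 -m inch '[-0.07,0.2,-2,0,0,0,120, 0,0,-2,0,0,0,120, 0,0,-2,0,0,0,120, 0,0,-2,0,0,0,120, 0,0,-2,0,0,0,120, 0,0,-1.5,0,0,0,120, 0,0,-0.8,0,0,0,120, 0,0,0,0,0,0,120, 0,0,0,0,0,0,120]'
python3 -m inch '[0,0,0,0,0,0,255, 0,0,0,0,0,0,255, 0,0,0,0,0,0,255, 0,0,0,0,0,0,255, 0,0,0,0,0,0,255, 0,0,0,0,0,0,255]'
```

```text
time_s: 4.2
tcp_pos: [0.5044, 0.2765, 0.0341]
tool_rot: [-3.126, -0.311, -0.001]
wrist_force: [-0.6, 0.2, 0.7]
grip_width: 0.0449
grasp_force: 0.0
time_s: 4.8
tcp_pos: [0.5042, 0.2767, 0.0341]
tool_rot: [-3.126, -0.31, -0.002]
wrist_force: [-1.1, -0.4, 7.9]
grip_width: 0.0145
grasp_force: 58.7
```

```bash
python3 -m inch '[0,0,3,0,0,0,255, 0,0,3,0,0,0,255, 0,0,3,0,0,0,255, 0,0,1,0,0,0,255]'
python3 -m inch '[0.3,-1.7,0,0,0,8.5,255, 0.3,-1.7,0,0,0,8.5,255, 0.3,-1.7,0,0,0,8.5,255, 0.3,-1.7,0,0,0,8.5,255, 0.3,-1.7,0,0,0,8.5,255, 0.3,-1.7,0,0,0,8.5,255, 0.3,-1.7,0,0,0,8.5,255, 0.3,-1.7,0,0,0,8.5,255, 0.2,-1.7,0,0,0,8.5,255, 0,0,0,0,0,0,255]'
python3 - <<'E'
from h import *
c=snap('wrist','w3'); print(proj(c,(.5303,.0443,.006)),proj(c,(.5285,-.0117,.006)), [np.round(proj(c,(x,y,.006)),0) for x,y in ((.4996,.0668),(.5621,.0645),(.557,-.09),(.495,-.088))])
E
```

```text
time_s: 5.2
tcp_pos: [0.5047, 0.2769, 0.136]
tool_rot: [-3.125, -0.31, -0.006]
wrist_force: [0.4, 0.0, -1.1]
grip_width: 0.0142
grasp_force: 58.5
time_s: 6.2
tcp_pos: [0.5299, 0.1221, 0.1326]
tool_rot: [-2.261, -2.181, 0.001]
wrist_force: [-0.2, 0.4, -1.3]
grip_width: 0.0147
grasp_force: 58.6
(np.float64(281.7180752901329), np.float64(292.7158885590661)) (np.float64(281.8443019071942), np.float64(346.2585880737802)) [array([245., 271.]), array([318., 271.]), array([313., 411.]), array([251., 412.])]
```

View pics/w3.png

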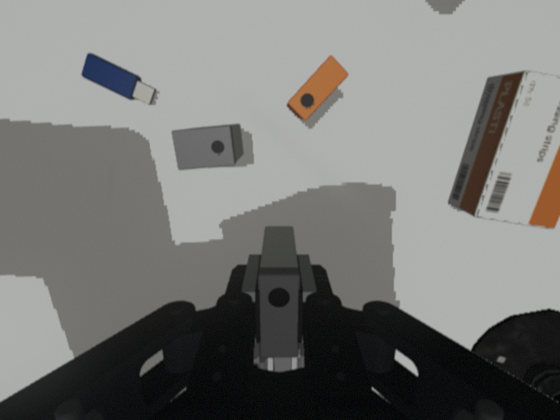

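```bash
python3 - <<'E'
from h import *
t=load('top0');s=load('scene0')
w=np.array([onz(t,145+x/4.2,185+y/4.2,.006) for x,y in ((520,108),(762,135),(752,235),(510,207))])*1e3
print(w.round(1),w.mean(0))
w=np.array([onz(s,230+x/4,185+y/4,.006) for x,y in ((215,205),(310,248),(440,78))])*1e3; print(w.round(1))
for n,p in dict(thin=(178,150),thick=(327,200)).items(): print(n,onz(t,145+p[0]/4.2,185+p[1]/4.2,.056))
print(read_state()['tcp_pos'],read_state()['tool_rot'])
E
```

```text
[[561.1  60.4   6. ]
 [556.7 -95.2   6. ]
 [491.9 -92.8   6. ]
 [496.7  61.    6. ]] [526.593918   -16.65374736   6.        ]
[[557.2  67.9   6. ]
 [496.3  69.4   6. ]
 [491.5 -84.9   6. ]]
thin [0.50648046 0.26466447 0.056     ]
thick [0.4835112  0.17056628 0.056     ]
[0.52977675 0.1229528  0.13268447] [-2.26705621e+00 -2.17406329e+00  1.08976056e-03]
```

```bash
python3 -m inch '[0,-2,0,0,0,0.7,255, 0,-2,0,0,0,0,255, 0,-2,0,0,0,0,255, 0,-1.9,0,0,0,0,255, 0,0,-2,0,0,0,255, 0,0,-2,0,0,0,255, 0,0,-2,0,0,0,255, 0,0,-0.5,0,0,0,255, 0,0,0,0,0,0,255, 0,0,0,0,0,0,255]'
python3 - <<'E'
from h import *
print(read_state()['tcp_pos'])
snap('top','t2');c=snap('scene','s2')
i=cv2.resize(c['color'][150:290,250:390],None,fx=4,fy=4,interpolation=cv2.INTER_CUBIC)
cv2.imwrite('pics/s2c.png',cv2.convertScaleAbs(i[:,:,::-1],alpha=1.7))
E
```

```text
time_s: 7.25
tcp_pos: [0.5302, 0.0449, 0.0689]
tool_rot: [2.251, 2.191, 0.001]
wrist_force: [-0.1, 0.4, -1.3]
grip_width: 0.0143
grasp_force: 58.7
[0.53020848 0.04491166 0.06887606]
```

View pics/s2c.png

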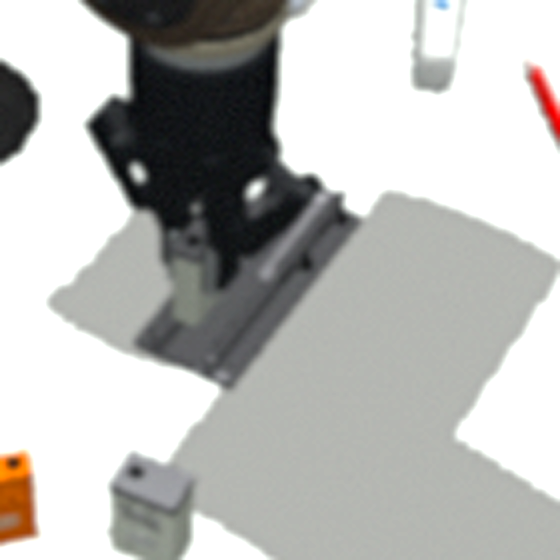

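The scene crop shows the thin cartridge (195,280) held upright over the channel's wide end. I lower it.

```bash
python3 -m inch '[-0.08,0,-1,0,0,0,255, 0,0,-1,0,0,0,255, 0,0,-0.6,0,0,0,255, 0,0,0,0,0,0,255, 0,0,0,0,0,0,255]'
python3 -m inch '[0,0,-0.05,0,0,0,255, 0,0,-0.05,0,0,0,255, 0,0,0,0,0,0,255]'
```

```text
time_s: 7.85
tcp_pos: [0.5291, 0.0445, 0.042]
tool_rot: [-2.25, -2.192, 0.001]
wrist_force: [0.3, -0.1, -1.1]
grip_width: 0.0143
grasp_force: 58.7
time_s: 8.15
tcp_pos: [0.5292, 0.0445, 0.0415]
tool_rot: [2.25, 2.192, 0.0]
wrist_force: [0.1, 0.4, -1.3]
grip_width: 0.0141
grasp_force: 58.7
```

```bash
python3 -m inch '[0,0,-0.05,0,0,0,255, 0,0,-0.05,0,0,0,255, 0,0,0,0,0,0,255]'|sed -n '2p;4p'
python3 -m inch '[0,0,-0.05,0,0,0,255, 0,0,0,0,0,0,255]'|sed -n '2p;4p'
python3 -m inch '[0,0,-0.05,0,0,0,255, 0,0,0,0,0,0,255]'|sed -n '2p;4p'
```

```text
tcp_pos: [0.5291, 0.0445, 0.0403]
wrist_force: [0.4, -0.3, -1.6]
tcp_pos: [0.5292, 0.0445, 0.0402]
wrist_force: [-2.0, -0.8, 2.8]
tcp_pos: [0.5292, 0.0445, 0.0401]
wrist_force: [-3.1, -0.4, 12.0]
```

```bash
python3 -m inch '[0,0,0.06,0,0,0,255, 0,0,0,0,0,0,255]'|sed -n '2p;4p'
python3 -m inch '[-0.01,-0.3,0,0,0,0,255, -0.01,-0.3,0,0,0,0,255, -0.01,-0.3,0,0,0,0,255, -0.01,-0.3,0,0,0,0,255, -0.01,-0.3,0,0,0,0,255]'|sed -n '2p;4p'
python3 -m inch '[-0.01,-0.2,0,0,0,0,255, -0.01,-0.2,0,0,0,0,255]'|sed -n '2p;4p'
python3 -m inch '[-0.01,-0.2,0,0,0,0,255, -0.01,-0.2,0,0,0,0,255]'|sed -n '2p;4p'
python3 -m inch '[-0.01,-0.2,0,0,0,0,255, -0.01,-0.2,0,0,0,0,255]'|sed -n '2p;4p'
python3 -m inch '[-0.01,-0.2,0,0,0,0,255, -0.01,-0.2,0,0,0,0,255]'|sed -n '2p;4p'
```

```text
tcp_pos: [0.5292, 0.0445, 0.0402]
wrist_force: [-1.6, -1.4, 4.9]
tcp_pos: [0.529, 0.0295, 0.0401]
wrist_force: [-0.4, 3.7, 5.9]
tcp_pos: [0.5288, 0.0255, 0.0401]
wrist_force: [0.5, 3.0, 5.9]
tcp_pos: [0.5286, 0.0216, 0.0402]
wrist_force: [0.7, 3.6, 5.2]
tcp_pos: [0.5284, 0.0176, 0.0401]
wrist_force: [0.5, 3.8, 4.3]
tcp_pos: [0.5282, 0.0136, 0.0401]
wrist_force: [0.7, 4.2, 5.6]
```

```bash
python3 -m inch '[0,0,0.03,0,0,0,255, -0.01,-0.2,0,0,0,0,255]'|sed -n '2p;4p'
python3 -m inch '[-0.01,-0.2,0,0,0,0,255, -0.01,-0.2,0,0,0,0,255]'|sed -n '2p;4p'
python3 -m inch '[-0.01,-0.2,0,0,0,0,255, -0.01,-0.2,0,0,0,0,255]'|sed -n '2p;4p'
python3 -m inch '[-0.01,-0.2,0,0,0,0,255, -0.01,-0.2,0,0,0,0,255]'|sed -n '2p;4p'
python3 -m inch '[-0.01,-0.2,0,0,0,0,255, -0.01,-0.2,0,0,0,0,255]'|sed -n '2p;4p'
python3 -m inch '[-0.01,-0.2,0,0,0,0,255, -0.01,-0.2,0,0,0,0,255]'|sed -n '2p;4p'
```

```text
tcp_pos: [0.5277, 0.0116, 0.0402]
wrist_force: [0.1, 2.4, 2.6]
tcp_pos: [0.5276, 0.0074, 0.0402]
wrist_force: [0.2, 2.2, 0.9]
tcp_pos: [0.5274, 0.0033, 0.0402]
wrist_force: [0.6, 1.1, 0.5]
tcp_pos: [0.5273, -0.0007, 0.0402]
wrist_force: [1.1, 1.3, -0.1]
tcp_pos: [0.5272, -0.0047, 0.0402]
wrist_force: [2.7, 0.5, -1.5]
tcp_pos: [0.527, -0.0086, 0.0403]
wrist_force: [4.0, 1.6, -1.0]
```

```bash
python3 -m inch '[0.05,-0.2,0,0,0,0,255, 0.05,-0.2,-0.02,0,0,0,255]'|sed -n '2p;4p'
python3 -m inch '[0,-0.2,0,0,0,0,255, -0.01,-0.2,0,0,0,0,255]'|sed -n '2p;4p'
python3 -m inch '[0,-0.2,0,0,0,0,255, -0.01,-0.2,0,0,0,0,255]'|sed -n '2p;4p'
python3 -m inch '[0,-0.2,0,0,0,0,255, -0.01,-0.2,0,0,0,0,255]'|sed -n '2p;4p'
```

```text
tcp_pos: [0.5273, -0.0125, 0.0401]
wrist_force: [-1.4, 4.0, 5.5]
tcp_pos: [0.5275, -0.0165, 0.0401]
wrist_force: [1.0, 1.9, 3.9]
tcp_pos: [0.5275, -0.0205, 0.0402]
wrist_force: [1.1, 3.0, 5.0]
tcp_pos: [0.5275, -0.0245, 0.0402]
wrist_force: [0.0, 2.9, 5.0]
```

```bash
for i in 1; do :; done
python3 -m inch '[0,-0.07,0,0,0,0,255, 0,-0.07,0,0,0,0,255]'|sed -n '2p;4p'
python3 -m inch '[0,-0.07,0,0,0,0,255, 0,-0.07,0,0,0,0,255]'|sed -n '2p;4p'
python3 -m inch '[0,-0.07,0,0,0,0,255, 0,-0.07,0,0,0,0,255]'|sed -n '2p;4p'
python3 -m inch '[0,-0.05,0,0,0,0,255, 0,-0.05,0,0,0,0,255]'|sed -n '2p;4p'
```

```text
tcp_pos: [0.5275, -0.0259, 0.0402]
wrist_force: [0.3, 3.0, 6.0]
tcp_pos: [0.5275, -0.0273, 0.0402]
wrist_force: [0.4, 3.5, 6.0]
tcp_pos: [0.5275, -0.0287, 0.0401]
wrist_force: [0.2, 5.0, 4.3]
tcp_pos: [0.5274, -0.0297, 0.0401]
wrist_force: [-0.1, 3.9, 6.2]
```

```bash
cat > g.sh <<'E'
# prints pose+force; fails when force along +y is over 7 N
sed -n '2p;4p' | tee /tmp/o | tr '\n' ' '; echo; awk -F'[][,]' '/force/{exit ($3>7)}' /tmp/o
E
g="bash g.sh"
python3 -m inch '[0,-0.05,0.02,0,0,0,255, 0,-0.05,0,0,0,0,255]'|$g &&
python3 -m inch '[0,-0.05,0,0,0,0,255, 0,-0.05,0,0,0,0,255]'|$g &&
python3 -m inch '[0,-0.05,0,0,0,0,255, 0,-0.05,0,0,0,0,255]'|$g &&
python3 -m inch '[0,-0.05,0,0,0,0,255, 0,-0.05,0,0,0,0,255]'|$g &&
python3 -m inch '[0,-0.05,0,0,0,0,255, 0,-0.05,0,0,0,0,255]'|$g &&
python3 -m inch '[0,-0.05,0,0,0,0,255, 0,-0.05,0,0,0,0,255]'|$g &&
python3 -m inch '[0,-0.05,0,0,0,0,255, 0,-0.05,0,0,0,0,255]'|$g &&
python3 -m inch '[0,-0.05,0,0,0,0,255, 0,-0.05,0,0,0,0,255]'|$g &&
python3 -m inch '[0,-0.05,0,0,0,0,255, 0,-0.05,0,0,0,0,255]'|$g
```

```text
tcp_pos: [0.5274, -0.0308, 0.0402] wrist_force: [0.4, 2.5, 2.1] 
tcp_pos: [0.5274, -0.0317, 0.0402] wrist_force: [0.4, 2.2, 2.1] 
tcp_pos: [0.5274, -0.0327, 0.0402] wrist_force: [-0.3, 0.8, 1.8] 
tcp_pos: [0.5274, -0.0337, 0.0402] wrist_force: [-0.2, 1.1, 1.9] 
tcp_pos: [0.5274, -0.0348, 0.0402] wrist_force: [0.0, 0.8, 1.2] 
tcp_pos: [0.5274, -0.0357, 0.0402] wrist_force: [0.5, 1.6, -0.1] 
tcp_pos: [0.5274, -0.0367, 0.0402] wrist_force: [0.6, -0.1, -0.2] 
tcp_pos: [0.5274, -0.0377, 0.0402] wrist_force: [-0.4, -0.7, -0.4] 
tcp_pos: [0.5274, -0.0387, 0.0402] wrist_force: [-0.4, 0.5, -2.0]
```

```bash
g="bash g.sh"
python3 -m inch '[0,-0.05,-0.015,0,0,0,255, 0,-0.05,0,0,0,0,255]'|$g &&
python3 -m inch '[0,-0.05,0,0,0,0,255, 0,-0.05,0,0,0,0,255]'|$g &&
python3 -m inch '[0,-0.05,0,0,0,0,255, 0,-0.05,0,0,0,0,255]'|$g &&
python3 -m inch '[0,-0.05,0,0,0,0,255, 0,-0.05,0,0,0,0,255]'|$g &&
python3 -m inch '[0,-0.05,0,0,0,0,255, 0,-0.05,0,0,0,0,255]'|$g &&
python3 -m inch '[0,-0.05,0,0,0,0,255, 0,-0.05,0,0,0,0,255]'|$g
```

```text
tcp_pos: [0.5275, -0.0396, 0.0402] wrist_force: [0.2, 1.2, 1.1] 
tcp_pos: [0.5275, -0.0406, 0.0402] wrist_force: [0.2, 1.9, 3.1] 
tcp_pos: [0.5275, -0.0413, 0.0402] wrist_force: [0.5, 8.7, 3.9]
```

```bash
python3 -m inch '[0,0,0,0,0,0,255, 0,0,0,0,0,0,255]'
python3 -m inch '[0,-0.02,0,0,0,0,255, 0,0,0,0,0,0,255]'
```

```text
time_s: 15.75
tcp_pos: [0.5275, -0.0413, 0.0402]
tool_rot: [-2.25, -2.192, -0.001]
wrist_force: [0.2, 6.7, 3.5]
grip_width: 0.0142
grasp_force: 59.4
time_s: 15.95
tcp_pos: [0.5274, -0.0413, 0.0402]
tool_rot: [-2.25, -2.192, -0.001]
wrist_force: [1.1, 6.8, 3.3]
grip_width: 0.0146
grasp_force: 59.4
```

```bash
python3 -m inch '[0,-0.03,0,0,0,0,255, 0,0,0,0,0,0,255]'|bash g.sh
python3 -m inch '[0,-0.02,0,0,0,0,255, 0,0,0,0,0,0,255]' |bash g.sh
```

```text
tcp_pos: [0.5274, -0.0414, 0.0402] wrist_force: [0.1, 9.8, 4.0] 
tcp_pos: [0.5274, -0.0415, 0.0402] wrist_force: [0.5, 10.5, 3.4]
```

```bash
python3 -m inch '[0,-0.03,0,0,0,0,255, 0,0,0,0,0,0,255]'|bash g.sh
python3 -m inch '[0,0,0,0,0,0,120, 0,0,0,0,0,0,120, 0,0,0,0,0,0,120, 0,0,0,0,0,0,120, 0,0,0,0,0,0,120]'
python3 -m inch '[0,0,2,0,0,0,120, 0,0,3,0,0,0,120, 0,0,4,0,0,0,120, 0,1.5,4,0,0,0,120, 0,4.5,0,0,0,0,120, 0,4.8,0,0,0,0,120, 0,4.8,0,0,0,0,120, 0,0,0,0,0,0,120]'
python3 - <<'E'
from h import *
snap('wrist','w4');snap('scene','s4');c=snap('top','t4')
E
```

```text
tcp_pos: [0.5274, -0.0416, 0.0402] wrist_force: [0.8, 13.5, 4.5] 
time_s: 17.05
tcp_pos: [0.5274, -0.0428, 0.04]
tool_rot: [2.25, 2.192, -0.0]
wrist_force: [-0.9, 0.0, -0.1]
grip_width: 0.0448
grasp_force: 0.0
time_s: 17.85
tcp_pos: [0.5269, 0.1177, 0.1702]
tool_rot: [-2.245, -2.198, -0.001]
wrist_force: [0.1, -0.5, -0.6]
grip_width: 0.0449
grasp_force: 0.0
```

View pics/w4.png

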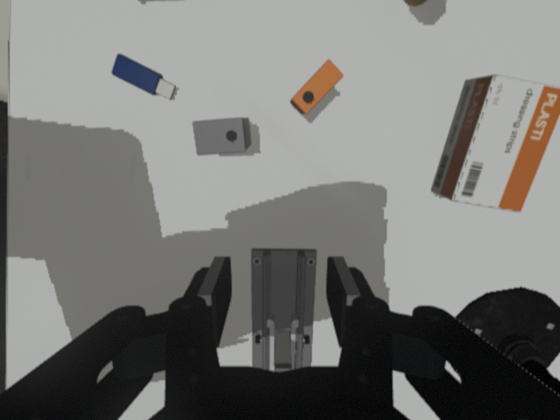

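```bash
python3 - <<'E'
from h import *
c=load('w4')
for u,v in ((251,250),(316,250)): print(onz(c,u,v,.006)*1e3)
a=np.radians(3)
for x in (-18,18):
  for y in (-12,12): print(np.round(proj(c,(.4857+(x*np.cos(a)-y*np.sin(a))/1e3,.177+(x*np.sin(a)+y*np.cos(a))/1e3,.056)),1))
f=lambda y,x,w,h,k: cv2.resize(c['color'][y:y+h,x:x+w,::-1],(w*k,h*k),interpolation=cv2.INTER_CUBIC)
i=np.vstack([f(110,185,75,55,7)[:,:525],f(243,246,75,28,7)])
cv2.imwrite('pics/m2.png',cv2.convertScaleAbs(i,alpha=2)); print(i.shape)
E
```

```text
[499.82574152  65.17197029   6.        ]
[562.7773491   63.75078108   6.        ]
[196.6 153.6]
[191.7 119.8]
[245.3 149.9]
[241.8 115.9]
(581, 525, 3)
```

View pics/m2.png

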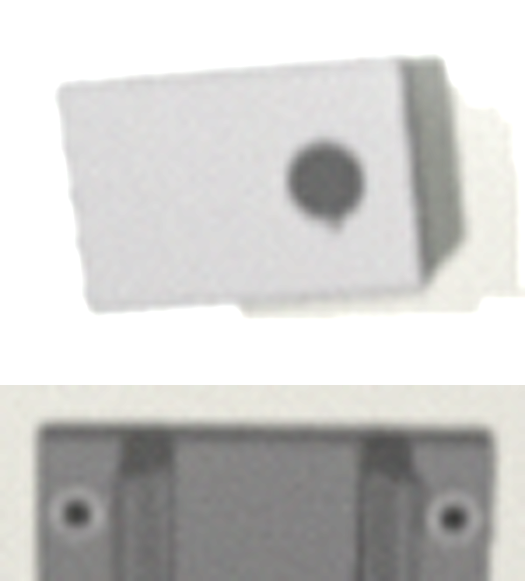

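```bash
python3 - <<'E'
from h import *
c=load('w4')
w=np.array([onz(c,185+(x+.5)/7-.5,110+(y+.5)/7-.5,.056)[:2] for x,y in ((60,85),(403,57),(422,290),(90,310))])*1e3
e=np.roll(w,-1,0)-w; print('thick',w.mean(0),np.hypot(*e.T).round(1),np.degrees(np.arctan2(e[:,1],e[:,0])).round(1))
P=lambda x,y,z:onz(c,246+(x+.5)/7-.5,243+(y-385+.5)/7-.5,z)*1e3
for p in ((38,428),(492,430),(78,513),(453,517),(172,440),(358,440)): print(P(*p,.006).round(1))
s=read_state(); print(s['tcp_pos'],s['tool_rot'])
E
```

```text
thick [486.02226591 176.10209033] [35.3 23.5 35.  22.9] [   3.2  -88.2 -177.9   92.4]
[499.9  66.5   6. ]
[562.6  64.8   6. ]
[504.9  53.6   6. ]
[557.3  51.8   6. ]
[518.4  64.3   6. ]
[544.1  63.7   6. ]
[0.5273347  0.11317459 0.1699761 ] [ 2.24908493e+00  2.19331854e+00 -3.93720677e-04]
```

```bash
python3 -m inch '[-0.4,0.6,0,0,0,-8.5,110, -0.4,0.6,0,0,0,-8.5,110, -0.4,0.6,0,0,0,-8.5,110, -0.4,0.6,0,0,0,-8.5,110, -0.4,0.6,0,0,0,-8.5,110, -0.4,0.6,0,0,0,-8.5,110, -0.4,0.6,0,0,0,-8.5,110, -0.4,0.6,0,0,0,-8.5,110, -0.4,0.6,0,0,0,-8.5,110, -0.5,0.9,0,0,0,-8.5,110]'>/dev/null
python3 -m inch '[0,0,0,0,0,-1.1,110, 0,0,0,0,0,0,110, 0,0,0,0,0,0,110]'
```

```text
time_s: 19.3
tcp_pos: [0.4868, 0.1755, 0.1701]
tool_rot: [3.141, 0.07, 0.0]
wrist_force: [0.0, 0.2, 0.2]
grip_width: 0.0484
grasp_force: 0.0
```

```bash
python3 -m inch '[-0.08,0.1,-3,0,0,0,110, 0,0,-3,0,0,0,110, 0,0,-2.5,0,0,0,110, 0,0,-2,0,0,0,110, 0,0,-2,0,0,0,110, 0,0,-1.1,0,0,0,110, 0,0,0,0,0,0,110, 0,0,0,0,0,0,110]'
python3 -m inch '[0,0,0,0,0,0,255, 0,0,0,0,0,0,255, 0,0,0,0,0,0,255, 0,0,0,0,0,0,255, 0,0,0,0,0,0,255, 0,0,0,0,0,0,255]'
```

```text
time_s: 20.1
tcp_pos: [0.486, 0.1772, 0.0345]
tool_rot: [3.141, 0.067, 0.0]
wrist_force: [0.4, 0.8, -0.6]
grip_width: 0.0483
grasp_force: 0.0
time_s: 20.7
tcp_pos: [0.486, 0.1775, 0.035]
tool_rot: [-3.141, -0.067, -0.003]
wrist_force: [-0.7, -0.4, 6.9]
grip_width: 0.0232
grasp_force: 59.1
```

```bash
python3 -m inch '[0,0,2,0,0,0,255, 0,0,3,0,0,0,255, 0,0,3,0,0,0,255, 0,0,0,0,0,0,255]'|bash g.sh
python3 -m inch '[0.45,-1.33,0,0,0,8.5,255, 0.45,-1.33,0,0,0,8.5,255, 0.45,-1.33,0,0,0,8.5,255, 0.45,-1.33,0,0,0,8.5,255, 0.45,-1.33,0,0,0,8.5,255, 0.45,-1.33,0,0,0,8.5,255, 0.45,-1.33,0,0,0,8.5,255, 0.45,-1.33,0,0,0,8.5,255, 0.45,-1.33,0,0,0,8.5,255, 0.42,-1.33,0,0,0,8.5,255]'>/dev/null
python3 -m inch '[0,0,0,0,0,0.8,255, 0,0,0,0,0,0,255, 0,0,0,0,0,0,255]'
```

```text
tcp_pos: [0.4869, 0.1778, 0.1176] wrist_force: [0.5, 0.5, -1.4] 
time_s: 22.4
tcp_pos: [0.53, 0.0449, 0.1139]
tool_rot: [-2.259, -2.183, 0.0]
wrist_force: [0.1, -0.6, -1.0]
grip_width: 0.0234
grasp_force: 58.8
```

```bash
python3 -m inch '[0.06,-0.1,-2,0,0,0.2,255, 0,0,-2,0,0,0,255, 0,0,-1.2,0,0,0,255, 0,0,0,0,0,0,255, 0,0,0,0,0,0,255]'|bash g.sh
python3 -m inch '[0,0,-0.3,0,0,0,255, 0,0,-0.3,0,0,0,255, 0,0,0,0,0,0,255]'|bash g.sh
python3 -m inch '[0,0,-0.2,0,0,0,255, 0,0,0,0,0,0,255]'|bash g.sh
python3 -m inch '[0,0,-0.2,0,0,0,255, 0,0,0,0,0,0,255]'|bash g.sh
```

```text
tcp_pos: [0.531, 0.0436, 0.0623] wrist_force: [0.2, 0.5, -0.2] 
tcp_pos: [0.5309, 0.0433, 0.0561] wrist_force: [-0.2, -0.2, -0.5] 
tcp_pos: [0.5309, 0.0433, 0.054] wrist_force: [-0.0, -0.2, -1.4] 
tcp_pos: [0.5309, 0.0433, 0.0519] wrist_force: [0.1, 0.3, -1.4]
```

```bash
python3 - <<'E'
from h import *
c=snap('wrist','w5'); i=c['color'][200:400,180:380]
cv2.imwrite('pics/w5c.png',cv2.convertScaleAbs(cv2.resize(i[:,:,::-1],None,fx=3,fy=3,interpolation=cv2.INTER_CUBIC),alpha=2.2))
E
```

```text
(no output)
```

View pics/w5c.png

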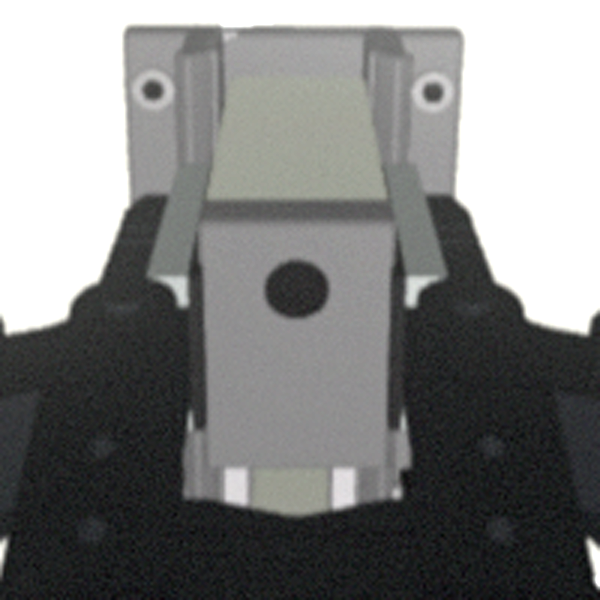

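The wrist crop shows the thick cartridge's foot (230–363, row 78) entering the channel between the walls. It sits about 0.7 mm too far toward +x, so I correct and lower.

```bash
python3 -m inch '[-0.06,0,-0.2,0,0,0,255, 0,0,0,0,0,0,255]'|bash g.sh
python3 -m inch '[0,0,-0.2,0,0,0,255, 0,0,0,0,0,0,255]'|bash g.sh
python3 -m inch '[0,0,-0.2,0,0,0,255, 0,0,0,0,0,0,255]'|bash g.sh
python3 -m inch '[0,0,-0.2,0,0,0,255, 0,0,0,0,0,0,255]'|bash g.sh
```

```text
tcp_pos: [0.5302, 0.0434, 0.0499] wrist_force: [-0.1, 0.9, -1.0] 
tcp_pos: [0.5303, 0.0434, 0.0478] wrist_force: [-0.4, -0.3, -0.7] 
tcp_pos: [0.5303, 0.0434, 0.0458] wrist_force: [0.3, -0.3, -0.3] 
tcp_pos: [0.5303, 0.0434, 0.0438] wrist_force: [-0.3, 0.6, -1.9]
```

No side force, so it sits free in the channel. I creep down to the floor.

```bash
python3 -m inch '[0,0,-0.1,0,0,0,255, 0,0,-0.08,0,0,0,255, 0,0,0,0,0,0,255]'|bash g.sh
python3 -m inch '[0,0,-0.05,0,0,0,255, 0,0,0,0,0,0,255]'|bash g.sh
```

```text
tcp_pos: [0.5303, 0.0434, 0.0422] wrist_force: [0.4, 0.1, -1.1] 
tcp_pos: [0.5303, 0.0434, 0.0417] wrist_force: [1.3, -0.0, -2.0]
```

```bash
python3 -m inch '[0,0,-0.04,0,0,0,255, 0,0,0,0,0,0,255]'|bash g.sh
python3 -m inch '[0,0,-0.04,0,0,0,255, 0,0,0,0,0,0,255]'|bash g.sh
```

```text
tcp_pos: [0.5303, 0.0434, 0.0414] wrist_force: [0.4, 0.1, -2.1] 
tcp_pos: [0.5303, 0.0434, 0.0411] wrist_force: [-0.8, -0.4, 1.0]
```

```bash
g="bash g.sh"
python3 -m inch '[-0.01,-0.2,0,0,0,0,255, 0,-0.2,0,0,0,0,255]'|$g &&
python3 -m inch '[-0.01,-0.2,0,0,0,0,255, -0.01,-0.2,0,0,0,0,255]'|$g &&
python3 -m inch '[0,-0.1,0,0,0,0,255, 0,-0.1,0,0,0,0,255]'|$g &&
python3 -m inch '[0,-0.05,0,0,0,0,255, -0.01,-0.05,0,0,0,0,255]'|$g &&
python3 -m inch '[0,-0.05,0,0,0,0,255, 0,-0.05,0,0,0,0,255]'|$g &&
python3 -m inch '[0,-0.05,0,0,0,0,255, 0,-0.05,0,0,0,0,255]'|$g &&
python3 -m inch '[0,-0.05,0,0,0,0,255, -0.01,-0.05,0,0,0,0,255]'|$g &&
python3 -m inch '[0,-0.05,0,0,0,0,255, 0,-0.05,0,0,0,0,255]'|$g
```

```text
tcp_pos: [0.5303, 0.0393, 0.0411] wrist_force: [-0.1, 0.8, 2.0] 
tcp_pos: [0.5301, 0.0352, 0.0411] wrist_force: [0.7, 3.0, 2.7] 
tcp_pos: [0.5301, 0.0333, 0.0411] wrist_force: [1.0, 1.8, 4.2] 
tcp_pos: [0.5301, 0.0324, 0.0411] wrist_force: [0.7, 3.0, 4.2] 
tcp_pos: [0.53, 0.0314, 0.0411] wrist_force: [-0.4, 3.0, 5.2] 
tcp_pos: [0.53, 0.0304, 0.0411] wrist_force: [0.1, 2.5, 5.3] 
tcp_pos: [0.5299, 0.0294, 0.041] wrist_force: [0.0, 2.5, 5.5] 
tcp_pos: [0.5299, 0.0284, 0.0411] wrist_force: [-0.3, 3.9, 5.1]
```

```bash
g="bash g.sh"
python3 -m inch '[0,-0.05,0.03,0,0,0,255, 0,-0.05,0,0,0,0,255]'|$g &&
python3 -m inch '[0,-0.05,0,0,0,0,255, -0.01,-0.05,0,0,0,0,255]'|$g &&
python3 -m inch '[0,-0.05,0,0,0,0,255, 0,-0.05,0,0,0,0,255]'|$g &&
python3 -m inch '[0,-0.05,0,0,0,0,255, 0,-0.05,0,0,0,0,255]'|$g &&
python3 -m inch '[0,-0.05,0,0,0,0,255, -0.01,-0.05,0,0,0,0,255]'|$g &&
python3 -m inch '[0,-0.05,0,0,0,0,255, 0,-0.05,0,0,0,0,255]'|$g &&
python3 -m inch '[0,-0.05,0,0,0,0,255, 0,-0.05,0,0,0,0,255]'|$g &&
python3 -m inch '[0,-0.05,0,0,0,0,255, -0.01,-0.05,0,0,0,0,255]'|$g
```

```text
tcp_pos: [0.5297, 0.0272, 0.0411] wrist_force: [-0.0, 0.7, 1.7] 
tcp_pos: [0.5296, 0.0262, 0.0411] wrist_force: [-1.3, 0.2, -0.3] 
tcp_pos: [0.5296, 0.0252, 0.0412] wrist_force: [1.0, -0.2, -0.1] 
tcp_pos: [0.5297, 0.0243, 0.0413] wrist_force: [0.7, -0.1, -0.6] 
tcp_pos: [0.5297, 0.0233, 0.0413] wrist_force: [-0.4, 0.1, -1.8] 
tcp_pos: [0.5297, 0.0223, 0.0413] wrist_force: [0.4, 0.3, -1.7] 
tcp_pos: [0.5296, 0.0213, 0.0413] wrist_force: [0.4, 0.0, -1.0] 
tcp_pos: [0.5295, 0.0203, 0.0413] wrist_force: [1.1, 0.1, -0.7]
```

```bash
g="bash g.sh"
python3 -m inch '[0,-0.05,-0.02,0,0,0,255, 0,-0.05,0,0,0,0,255]'|$g &&
python3 -m inch '[0,-0.05,0,0,0,0,255, 0,-0.05,0,0,0,0,255]'|$g &&
python3 -m inch '[0,-0.05,0,0,0,0,255, -0.01,-0.05,0,0,0,0,255]'|$g &&
python3 -m inch '[0,-0.05,0,0,0,0,255, 0,-0.05,0,0,0,0,255]'|$g &&
python3 -m inch '[0,-0.05,0,0,0,0,255, 0,-0.05,0,0,0,0,255]'|$g &&
python3 -m inch '[0,-0.05,0,0,0,0,255, -0.01,-0.05,0,0,0,0,255]'|$g &&
python3 -m inch '[0,-0.05,0,0,0,0,255, 0,-0.05,0,0,0,0,255]'|$g &&
python3 -m inch '[0,-0.05,0,0,0,0,255, 0,-0.05,0,0,0,0,255]'|$g
```

```text
tcp_pos: [0.5296, 0.0193, 0.0411] wrist_force: [0.3, 0.9, 0.1] 
tcp_pos: [0.5296, 0.0183, 0.0411] wrist_force: [-0.2, 0.2, 0.1] 
tcp_pos: [0.5295, 0.0173, 0.0411] wrist_force: [0.3, 0.8, 0.5] 
tcp_pos: [0.5294, 0.0163, 0.0411] wrist_force: [-0.2, 0.7, 0.6] 
tcp_pos: [0.5294, 0.0153, 0.0411] wrist_force: [0.7, 0.1, 1.2] 
tcp_pos: [0.5294, 0.0145, 0.0411] wrist_force: [0.4, 5.4, 0.6] 
tcp_pos: [0.5294, 0.0141, 0.0411] wrist_force: [0.9, 13.1, 1.7]
```

```bash
python3 -m inch '[0,0,0,0,0,0,255, 0,0,0,0,0,0,255]'|bash g.sh
```

```text
tcp_pos: [0.5294, 0.0142, 0.0411] wrist_force: [0.8, 11.0, 1.0]
```

```bash
python3 -m inch '[0,0,0,0,0,0,110, 0,0,0,0,0,0,110, 0,0,0,0,0,0,110, 0,0,0,0,0,0,110, 0,0,0,0,0,0,110]'
python3 -m inch '[0,0,2,0,0,0,110, 0,0,3,0,0,0,110, 0,0,4,0,0,0,110, 0,1.5,4,0,0,0,110, 0,4.5,1,0,0,0,110, 0,4.8,1,0,0,0,110, 0,4.8,1,0,0,0,110, 0,0,0,0,0,0,110]'
python3 - <<'E'
from h import *
w=snap('wrist','w6');s=snap('scene','s6')
a=cv2.resize(w['color'][220:370,200:350,::-1],(400,400)); b=cv2.resize(s['color'][170:270,260:360,::-1],(400,400),interpolation=cv2.INTER_CUBIC)
cv2.imwrite('pics/f.png',cv2.convertScaleAbs(np.hstack([a,b]),alpha=1.8))
E
```

```text
time_s: 30.65
tcp_pos: [0.5294, 0.0132, 0.0411]
tool_rot: [2.252, 2.19, 0.0]
wrist_force: [0.5, 0.9, -0.5]
grip_width: 0.0484
grasp_force: 0.0
time_s: 31.45
tcp_pos: [0.5293, 0.1739, 0.2024]
tool_rot: [2.246, 2.195, 0.004]
wrist_force: [0.3, -0.8, 0.1]
grip_width: 0.0483
grasp_force: 0.0
```

View pics/f.png

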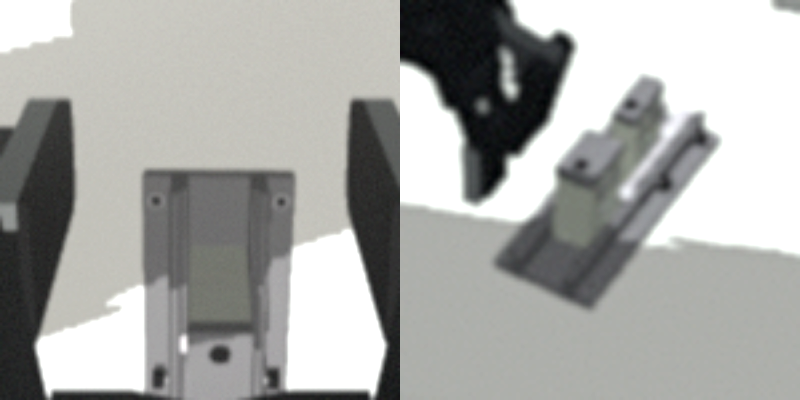

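Both cartridges stand upright in the channel: thick at (588,190) in the right half, thin behind it at (635,120). The robot is clear, so I hand in.

```bash
python3 -c "from plant import hand_in; print(hand_in())"
```

```text
the job is handed in; nothing more can be done
None
```

I loaded both cartridges upright, the thin one first at the inner stop (about 13 N measured at the wrist, including some floor friction) and then the thick one at the outer stop (about 11 N settled), let both go standing, and handed the job in at about 31.5 s.

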